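Tighten the recessed gland nut of a brine pump with the long socket key

TASK

Tighten the square nut at the bottom of the brine pump's deep bore: take the long socket key (not the short one) out of its stand, lower it down the bore, feel it drop fully over the nut, and turn it clockwise (seen from above) until the nut is fully home, which is when the small tell-tale pin beside the bore has sunk flush. Work gently: never press or wrench the key hard against the pump. Then put the long key back upright in its empty cup of the stand and leave the other things alone.

Things in the scene. Friction and masses are not known exactly. Their poses are not given: they have to be found in the camera images.
- pump: aluminium brine pump, fixed to the table: upright cylinder 72 mm across on a round foot flange 112 mm across; two pipe stubs on its +x and -y sides reach 70 mm from its axis, a lug on its +y side 55 mm. Origin at the centre of its underside, z up. On its axis a round bore, open at the top, 39 mm wide (38 clear), goes down to 14 mm above the origin
- nut_top (a point): point fixed to the pump on the bore axis, 32 mm above its underside, where the top of the square steel nut is at rest (axes as the pump's, they do not turn with the nut). Nut 16 mm across flats, 16 mm high, edges bevelled 3 mm over its top 3.5 mm. It gives 4 mm downward on a spring, about 2 N to start and 2 N per mm
- nut_axis (a point): point fixed to the pump at the nut's foot, 16 mm above its underside (axes as the pump's). The nut turns stiffly (about 0.1 N m) and stays where left. It has 0.5 to 1.5 rad left to turn clockwise seen from above (not known beforehand) to a firm stop, where 0.2 N m is ample and 0.4 N m too hard. There its flats lie square to the pump's x, y turned 1.6 rad clockwise; before, counterclockwise of that by the angle left
- pump_mouth (a point): centre of the pump's mouth: on the bore axis, 104 mm above the pump's underside (axes as the pump's). The mouth is a steel funnel, 56 mm wide at the top, narrowing to the bore 14 mm farther down
- telltale_tip (a point): centre of the top of the steel tell-tale pin, 8 mm thick, in the lug on the pump's +y side, 46 mm from the bore axis. It stands 2.5 to 7.5 mm proud of the lug's top at the start, sinks 5 mm per radian that the nut is tightened, and is flush (90 mm above the pump's underside) when the nut is at its stop; it cannot be pushed down
- stand: low steel key stand, fixed to the table: a base plate 150 x 64 mm (long along its x), 8 mm thick, carrying two round steel cups on its centre line. Origin at the centre of its underside, z up
- cup_near (a point): centre of the inner floor of the stand's cup on its -x side, 11 mm above the table; the cup is 40 mm wide inside (39 mm clear), with a funnel mouth 53 mm wide, 52 mm above the table
- cup_far (a point): the same for the cup on the stand's +x side, 76 mm from the other
- long_key_grip (a point): centre of the square black grip, 24 x 24 mm and 40 mm high, of the long socket key; the grip's faces are square to its x and y, z runs along the key, upward. The key is 160 mm long, about 0.22 kg, shaft 14 mm thick, and stands upright, socket down, in one of the two cups. This point lies 140 mm above its foot
- long_key_foot (a point): centre of the long key's foot, the lower end of its socket: a barrel 32 mm across, 32 mm long, with a square hole 19 mm across flats, 15 mm deep, sides parallel to the grip's faces; on the nut it has 12 degrees of free play either way. Fully over the nut the foot is about 17 mm above the pump's underside; resting on the nut unengaged, 24 to 31 mm
- short_key_grip (a point): centre of the grip of the short socket key that stands in the other cup: as the long one, but 110 mm long in all, this point 90 mm above its foot. Leave it alone
- small_bowl: white bowl 100 mm wide, 45 mm high, origin at the centre of its underside; leave it alone
- tape_roll: roll of tape 91 mm wide, 25 mm high, lying flat, origin at the centre of its underside; leave it alone
- scrub_brush: wooden scrubbing brush 61 x 154 x 46 mm, origin at the centre of its underside; leave it alone

How it is judged (in metres and radians):
On the way, in this order (a step that is already met when the one before it is completed fails the run):
1. the long key's socket has dropped fully over the nut (z of long_key_foot in the frame of pump below 0.0215 m and horizontal distance between long_key_foot and pump below 0.006 m), for 0.2 s.
2. with the key on the nut, the nut is turned home and the tell-tale is flush (all of step 1 and z of telltale_tip in the frame of pump below 0.0907 m), for 0.2 s.
At the end, for the whole second after the job is handed in: The tell-tale's top is within 0.7 mm of flush with its lug; the long key stands upright (within 0.15 rad) at the bottom of its cup in the stand, its foot within 8 mm of the cup's centre and less than 16 mm above the table; the short key is within 30 mm of where it stood (z of telltale_tip in the frame of pump below 0.0907 m and (horizontal distance between long_key_foot and cup_near below 0.008 m or horizontal distance between long_key_foot and cup_far below 0.008 m) and height (world z) of long_key_foot below 0.016 m and angle between long_key_grip's own z axis and vertical below 0.15 rad and distance of short_key_grip from where it was at the start of the episode below 0.03 m); the robot touches nothing.
It fails at once if the long key pressed or wrenched against the pump or its nut with more than 100 N (contact force between long_key and pump above 100 N).
It fails at once if the robot presses on the pump itself with more than 15 N (contact force between the arm and pump above 15 N).
It fails at once if the short key, bowl, tape roll or brush moved more than 30 mm (distance of any of short_key_grip, small_bowl, tape_roll, scrub_brush from where it was at the start of the episode above 0.03 m).
It also fails if it takes over 72 s, if anything falls off the work surface, if the arm or the gripper's body presses on something with over 40 N, if the wrist force passes 120 N, or if a joint passes its speed limit or range.

ROBOT

A 6-joint arm with a two-finger parallel gripper is mounted at the origin on a cart in front of the work surface, level with it; the furniture and walls round the work are solid. World frame = base frame: x ahead of the robot, y to its left, z up, the work surface at z = 0. Lengths are in mm, angles in rad, forces in N, time in s.
With the tool pointing down it reaches from about 350 to 775 mm from the base axis. Payload 7.3 kg.
Tool frame: the origin (TCP) lies midway between the tips of the shut fingers; the grasp point (between the pads) lies 19 mm behind it; z points along the fingers, y is the line along which they close (so a half turn about z gives the same grasp; the last joint's range is limited). The gripper opens to 92 mm and grips with 3 to 60 N. Pads are 19 mm wide; open, the fingers measure 130 mm over their backs; the gripper's body (75 mm by 190 mm) begins 47 mm behind the grasp point.
Start: joints at [-1.281, 0.342, 1.524, -0, 1.275, -0.146], TCP at [221.645, -475.939, 226.741] pointing down, gripper open.
Joint ranges: [-2.53, 2.53], [-0.77, 2.02], [0.04, 2.7], [-1, 4.14], [0.28, 2.66], [-3.11, 3.11]. Speed limits (rad/s): [2.57, 2.57, 3.14, 3.14, 3.14, 3.14].

INTERFACE

Orientations are given as [roll, pitch, yaw] about the fixed x, y, z axes, in that order (R = Rz(yaw) Ry(pitch) Rx(roll)).
In Python, from plant import get_obs, capture, camera_model, close_job, search_frame, regions_of, pinpoint gives the robot as it stands. The module is installed in compiled form; this text tells all that it offers.
- The arm moves only by the shell command python3 -m pendant 'ROWS'. ROWS is JSON, one flat list of numbers, 7 for each row, row after row: the shift along the tool's x, y, z in units of 30 mm (1.0 is 30 mm), then the turn, a rotation vector about the tool's x, y, z in units of 4 degrees (1.0 is 4 degrees), then the closure, from -1 (fully open) to 1 (shut), so that 0 is half open. In form: [dx, dy, dz, wx, wy, wz, gripper, dx, dy, dz, wx, wy, wz, gripper, ...]. A call has 1 to 12 rows; each row shifts and turns the commanded pose from where the row before left it, along the tool's axes as they then stand; what a row does not reach is not made up. A row lasts 1/10 s, in which the tool goes at most 50 mm and 8.59 degrees, less where a joint would pass 70% of its speed; a pose out of reach is approached as far as the arm can. A call with a number of a shift or a turn outside -1 to 1 is refused whole. A call with a gripper value outside its range is refused whole. The fingers move at their own pace and stop on an object; the grip force is fixed at half the most. Time passes only in rows, so rows that do not move let the fingers close. It gives the time, the measured TCP pose, the force, the opening and the grip force at its end, in the units of the state.
- get_obs(): the state, without advancing time (a new reading comes with each control period).
- capture(name): name is "scene" or "top" or "wrist"; returns the picture (480x640x3 uint8, red, green, blue); there is no depth.
- camera_model(name): a dict with "fov_y" (degrees; the focal length in pixels is half the picture's height over the tangent of half this angle, whatever the lens; pixels are square), "cx", "cy" (the principal point, pixels), "pose" (4x4, takes a point from camera to world coordinates). Camera axes: x right, y up, looking along -z (the intrinsics and any distortion apply to the point x, -y, -z); pixel columns grow to the right and rows downward; lengths in mm; the calibration is good to about 2 mm. A picture is of the moment at which its call begins: read the wrist's pose just before it. camera_model takes no time and is no camera call; for the wrist camera it gives the pose at the moment of the call.
- close_job(): hands the job in; it is judged then, once.
Trained networks look in the newest picture that a camera, given by its name, has taken for a name from the list of things; names that differ only in an ending like _2 or _b are one class to them, and where a whole thing is asked for, a point or a joint stands for the part that bears it (a point fixed in the world has none). Each returns a list of dicts, best first, with "score" (0 to 1); they miss things now and then, are a little off and sometimes report something else, mostly with a low value. They report only what shows in the picture. A call takes as long as a camera call.
- search_frame(camera, thing): "location" ([column, row] in pixels, amid what is visible of it).
- regions_of(camera, thing): "pixels" (480x640 bool, what is visible of it) and "location" ([column, row] in pixels, amid what is visible of it).
- pinpoint(camera, thing): "location" ([column, row] in pixels: a listed point, or the origin of a listed thing).
The state is a dict: "time": time; "joint_positions": joint angles; "dq": joint speeds; "tau": joint torques, N m; "tool_pos": TCP position; "tcp_rot": TCP orientation; "contact_force": force on the tool from outside, world axes, zero at the start; "moment": the same for the moment, N m; "grip_width": finger opening in mm; "finger_force": force on a finger pad.
Only numpy, scipy, OpenCV 4.12 (cv2) and the standard library are available. Lean on these libraries where they do the work, as an engineer would, in place of code of your own. Each camera call takes 0.05 s, during which the arm holds its last target. There are 200 camera calls.

## Working session

There is one attempt and no reset: what is moved stays moved. The work goes in short steps, Python scripts to look and compute and a shell command to move; the robot and the scene stay as the last step left them, time stands still between calls to the robot, and variables do not carry over. Pictures are saved under pics/ and viewed, at most 10 in all, crops included, and the job is handed in when it is done.

```bash
mkdir -p pics
cat > h.py <<'E'
import numpy as np, cv2
from plant import *
from scipy.spatial.transform import Rotation as R
def ray(cam,px,M=None):
    m=M or camera_model(cam); f=240/np.tan(np.radians(m["fov_y"])/2)
    P=np.array(m["pose"]); d=np.array([(px[0]-m["cx"])/f,-(px[1]-m["cy"])/f,-1.]); d=P[:3,:3]@d
    return P[:3,3],d/np.linalg.norm(d)
def atz(cam,px,z,M=None):
    o,d=ray(cam,px,M); return o+d*(z-o[2])/d[2]
def tri(rays):
    A=sum(np.eye(3)-np.outer(d,d) for o,d in rays); b=sum((np.eye(3)-np.outer(d,d))@o for o,d in rays)
    p=np.linalg.solve(A,b); return p,[np.linalg.norm(np.cross(p-o,d)) for o,d in rays]
def snap(cam,name=None):
    im=capture(cam)
    if name: cv2.imwrite(f"pics/{name}.png",im[:,:,::-1])
    return im
E
python3 - <<'E'
from h import *
np.set_printoptions(precision=1,suppress=True)
s=get_obs(); print({k:np.round(v,3) for k,v in s.items()})
ims=[snap("scene"),snap("top")]
cv2.imwrite("pics/a.png",cv2.resize(ims[0],(800,600))[:,:,::-1]);cv2.imwrite("pics/b.png",ims[1][:,:,::-1])
for c in("scene","top","wrist"):
    m=camera_model(c);print(c,{k:v for k,v in m.items() if k!="pose"},np.array(m["pose"]))
for t in["pump","pump_mouth","telltale_tip","nut_top","stand","cup_near","cup_far","long_key_grip","long_key_foot","short_key_grip","small_bowl","tape_roll","scrub_brush"]:
    rs=[]
    for c in("scene","top"):
        r=pinpoint(c,t)[:1]
        for q in r: print(t,c,np.array(q["location"]),round(q["score"],2)); rs.append(ray(c,q["location"]))
    if len(rs)==2: print("   ",*tri(rs))
E
```

```text
{'time': np.float64(0.0), 'joint_positions': array([-1.3,  0.3,  1.5, -0. ,  1.3, -0.1]), 'dq': array([-0., -0.,  0.,  0.,  0., -0.]), 'tau': array([  0. , -43.1, -24.4,   0.1,   0.1,  -0. ]), 'tool_pos': array([ 221.5, -475.6,  226.1]), 'tcp_rot': array([-3.1, -0. ,  0.4]), 'contact_force': array([ 0.4, -0.8, -0.1]), 'moment': array([ 0., -0.,  0.]), 'finger_force': np.float64(0.0), 'grip_width': np.float64(91.872)}
scene {'fov_y': 54.240913397488356, 'cx': 318.32824267258343, 'cy': 242.0770243146665} [[ -0.6   0.5  -0.6   9.1]
 [ -0.8  -0.4   0.5 613.8]
 [  0.    0.8   0.7 763.1]
 [  0.    0.    0.    1. ]]
top {'fov_y': 50.93435422237179, 'cx': 323.13749198367265, 'cy': 241.01616166742156} [[   0.     1.    -0.1  432.2]
 [  -1.     0.     0.   119.9]
 [   0.     0.1    1.  1210.2]
 [   0.     0.     0.     1. ]]
wrist {'fov_y': 67.44445683478007, 'cx': 310.5370051899122, 'cy': 241.51411754126715} [[   0.4    0.9    0.3  295.7]
 [  -0.9    0.4    0.1 -438.7]
 [  -0.    -0.3    1.   384.8]
 [   0.     0.     0.     1. ]]
pump scene [360.9 286. ] 0.62
pump top [332.8 284.4] 0.6
    [
[... 868 characters left out ...]
.float64(0.43982534248854194), np.float64(0.43982534248867733)]
short_key_grip scene [276.  302.6] 0.78
short_key_grip top [330.6 282.8] 0.61
    [560.5 168.  -22.7] [np.float64(92.2613504325519), np.float64(92.26135043255191)]
small_bowl scene [429.8 251.4] 0.97
small_bowl top [241.  291.9] 0.53
    [384.6 210.4 314.3] [np.float64(95.13002669280723), np.float64(95.13002669280716)]
tape_roll scene [256.5 275. ] 0.6
tape_roll top [270.  206.2] 0.86
    [691.6 243.2   0.1] [np.float64(1.2445074660734452), np.float64(1.2445074660732935)]
scrub_brush scene [313.9 237.6] 0.62
scrub_brush top [344.7 198.9] 0.87
    [714.   59.2   0.3] [np.float64(3.3585912033099414), np.float64(3.358591203309921)]
```

View pics/a.png

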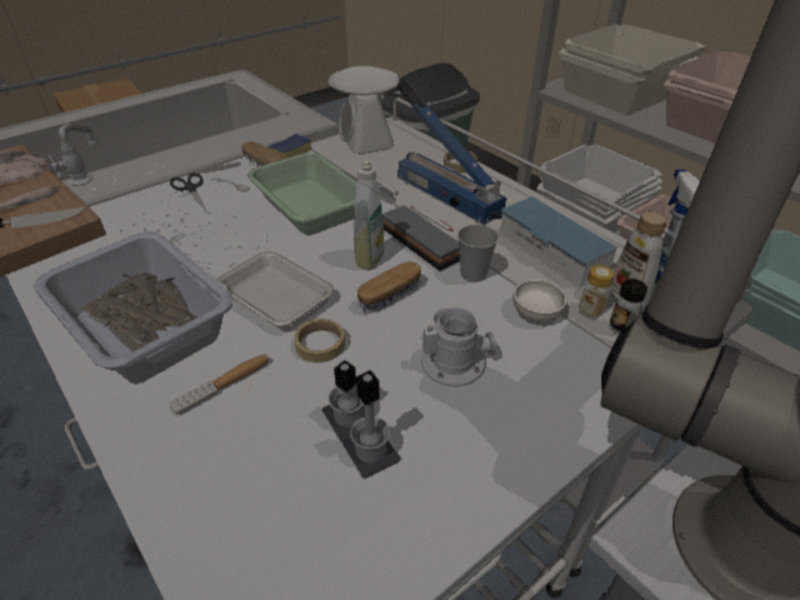

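View pics/b.png

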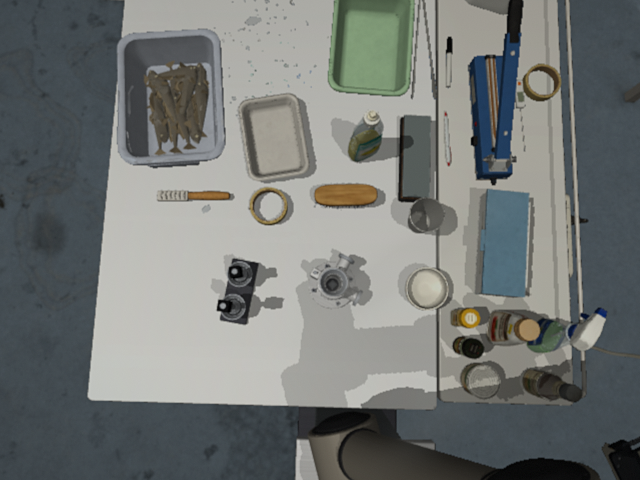

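Picture a: the key nearest the robot (in the cup nearest the robot, x≈440) is the taller one, with its grip at about (296,310) in native pixels. The other key's grip is at (276,300). In picture b the pump is at (333,284), and the grips are at (223,306) and (236,271).

```bash
cat >> h.py <<'E'
def plan(p,yaw=None):
    """tool-axis shift in units (30mm) and wz units to reach world TCP p and yaw (tool down)"""
    s=get_obs(); r=R.from_euler("xyz",s["tcp_rot"]); d=np.array(p)-s["tool_pos"]
    out=r.inv().apply(d)/30
    print("shift units",np.round(out,3))
    if yaw is not None:
        dy=(yaw-s["tcp_rot"][2]+np.pi)%(2*np.pi)-np.pi
        print("wz units",round(-np.degrees(dy)/4,2))
    # tilt
    z=r.apply([0,0,1]); print("tool z",np.round(z,4),"yaw",s["tcp_rot"][2].round(4))
E
python3 - <<'E'
from h import *
plan([480,-160,350]); plan([430,170,330])
print(tri([ray("scene",(296,310)),ray("top",(223,306))]),tri([ray("scene",(276,299)),ray("top",(236,271))]))
E
```

```text
shift units [12.252 -5.912 -4.109]
tool z [ 1.e-04 -1.e-04 -1.e+00] yaw 0.4358
shift units [ 15.385 -16.587  -3.443]
tool z [ 1.e-04 -1.e-04 -1.e+00] yaw 0.4358
(array([442.70771763, 313.74871349, 154.57136009]), [np.float64(3.305028543838668), np.float64(3.305028543838689)]) (array([521.73565041, 300.5511419 , 104.4860123 ]), [np.float64(1.178888259176296), np.float64(1.1788882591762133)])
```

```bash
python3 -m pendant '[1,-0.5,-0.34,0,0,0,-1, 1,-0.5,-0.34,0,0,0,-1, 1,-0.5,-0.34,0,0,0,-1, 1,-0.5,-0.34,0,0,0,-1, 1,-0.5,-0.34,0,0,0,-1, 1,-0.5,-0.34,0,0,0,-1, 1,-0.5,-0.34,0,0,0,-1, 1,-0.5,-0.34,0,0,0,-1, 1,-0.5,-0.34,0,0,0,-1, 1,-0.5,-0.34,0,0,0,-1, 1,-0.5,-0.34,0,0,0,-1, 1,-0.5,-0.34,0,0,0,-1]' | tail -5
python3 -m pendant '[0.26,-0.9,0.06,0,0,0,-1, 0.26,-0.9,0.06,0,0,0,-1, 0.26,-0.9,0.06,0,0,0,-1, 0.26,-0.9,0.06,0,0,0,-1, 0.26,-0.9,0.06,0,0,0,-1, 0.26,-0.9,0.06,0,0,0,-1, 0.26,-0.9,0.06,0,0,0,-1, 0.26,-0.9,0.06,0,0,0,-1, 0.26,-0.9,0.06,0,0,0,-1, 0.26,-0.9,0.06,0,0,0,-1, 0.26,-0.9,0.06,0,0,0,-1, 0.26,-0.9,0.06,0,0,0,-1]' | tail -5
python3 -m pendant '[0,0,0,0,0,0,-1,0,0,0,0,0,0,-1]' | tail -5
python3 - <<'E'
from h import *
np.set_printoptions(precision=1,suppress=True)
M=camera_model("wrist"); im=snap("wrist","w1"); print(get_obs()["tool_pos"],get_obs()["joint_positions"])
H=dict(pump=0,pump_mouth=104,telltale_tip=95,nut_top=32,cup_near=11,cup_far=11,long_key_grip=151,short_key_grip=101,stand=0)
for t,z in H.items():
    for q in pinpoint("wrist",t)[:2]: print(t,np.array(q["location"]),round(q["score"],2),atz("wrist",q["location"],z,M))
E
```

```text
tool_pos: [472.7, -159.5, 349.6]
tcp_rot: [3.141, -0.0, 0.436]
contact_force: [-0.1, -0.6, -0.1]
grip_width: 92.4
finger_force: 0.0
tool_pos: [419.7, 173.6, 327.5]
tcp_rot: [3.141, -0.0, 0.436]
contact_force: [0.5, 0.8, 0.1]
grip_width: 92.1
finger_force: 0.0
tool_pos: [420.0, 172.6, 327.5]
tcp_rot: [3.141, 0.0, 0.437]
contact_force: [0.2, 0.0, -0.7]
grip_width: 91.7
finger_force: 0.0
[420.1 172.1 327.5] [ 0.2  0.1  1.5 -0.   1.5  1.4]
pump [398.7 161.1] 0.58 [504.9  85.8   0. ]
pump_mouth [419.4 172. ] 0.98 [502.   87.2 104. ]
telltale_tip [390.1 133.5] 0.58 [523.6 132.   95. ]
nut_top [401.9 166.2] 0.58 [500.4  87.3  32. ]
nut_top [176.8 127.5] 0.35 [425.8 355.4  32. ]
cup_near [218.1 127.4] 0.8 [444.7 315.1  11. ]
cup_near [397.4 159. ] 0.55 [506.3  91.5  11. ]
cup_far [248.3  73.9] 0.87 [518.  303.8  11. ]
long_key_grip [177.1 124.5] 0.92 [446.2 317.9 151. ]
stand [229.9 101.4] 0.8 [479.3 315.1   0. ]
```

View pics/w1.png

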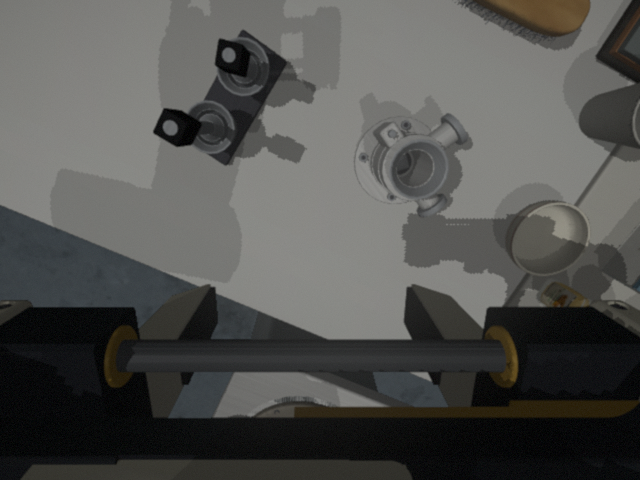

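The wrist view shows the pump mouth at (415,168), the lug at (390,133) and the stubs at (458,127) and (435,207), so pump yaw is about -0.45. The long key grip is at (177,127) and the short one at (235,57). Next I'll look straight down into the bore.

Run:
```python
from h import *
plan([429,49,205]);
```

```text
shift units [-1.464  3.845  4.084]
tool z [ 1.e-04 -1.e-04 -1.e+00] yaw 0.4352
```

```bash
python3 -m pendant '[-0.29,0.77,0.82,0,0,0,-1,-0.29,0.77,0.82,0,0,0,-1,-0.29,0.77,0.82,0,0,0,-1,-0.29,0.77,0.82,0,0,0,-1,-0.29,0.77,0.82,0,0,0,-1,0,0,0,0,0,0,-1,0,0,0,0,0,0,-1]' | tail -5
python3 - <<'E'
from h import *
np.set_printoptions(precision=1,suppress=True)
M=camera_model("wrist"); im=snap("wrist"); print(np.array(M["pose"]),get_obs()["tool_pos"])
H=dict(pump=0,pump_mouth=104,telltale_tip=95,nut_top=32,nut_axis=16)
for t,z in H.items():
    for q in pinpoint("wrist",t)[:2]: print(t,np.array(q["location"]),round(q["score"],2),atz("wrist",q["location"],z,M))
np.save("pump.npy",im)
x,y=map(int,pinpoint("wrist","pump_mouth")[0]["location"])
print(x,y)
y0=max(0,y-100);x0=max(0,x-130)
c=im[y0:y0+200,x0:x0+260]; c=cv2.convertScaleAbs(c,alpha=1.5,beta=10)
print(x0,y0); cv2.imwrite("pics/w2.png",cv2.resize(c,None,fx=3,fy=3,interpolation=cv2.INTER_CUBIC)[:,:,::-1])
E
```

```text
tool_pos: [429.5, 49.2, 204.6]
tcp_rot: [-3.141, 0.0, 0.434]
contact_force: [-0.4, -0.0, 0.9]
grip_width: 91.7
finger_force: 0.0
[[  0.4   0.9   0.3 503.8]
 [ -0.9   0.4   0.1  86.1]
 [ -0.   -0.3   1.  363.2]
 [  0.    0.    0.    1. ]] [429.9  49.6 205.2]
pump_mouth [308.9 126.7] 0.58 [503.6  87.4 104. ]
telltale_tip [262.4  70.9] 0.54 [523.1 131.3  95. ]
nut_top [309.  128.4] 0.72 [502.2  87.   32. ]
nut_axis [306.7 127.3] 0.91 [502.2  89.4  16. ]
308 126
178 26
```

View pics/w2.png

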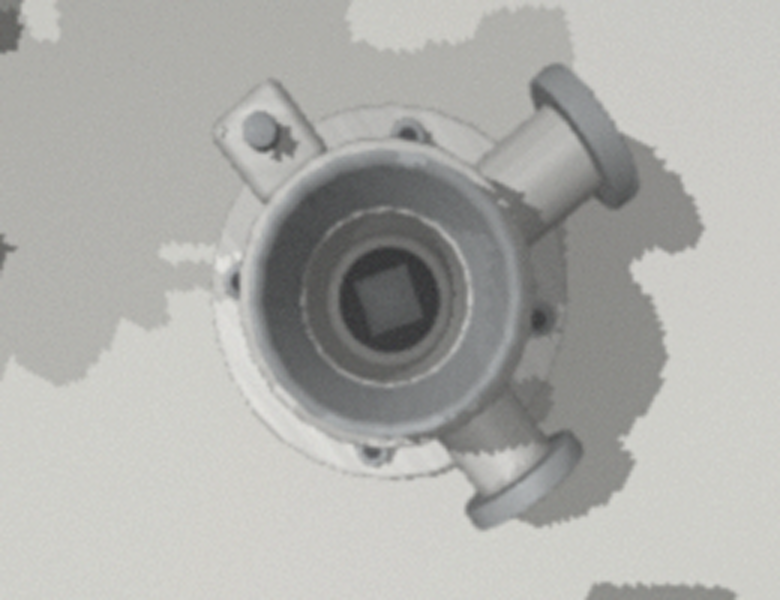

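The bore view shows the nut as a square with corners at crop px (355,280), (405,263), (425,320) and (375,335). The tell-tale is at (262,130), the mouth centre near (390,290), and the +x stub's flange is at (600,130).

Run:
```python
from h import *
np.set_printoptions(precision=3,suppress=True)
M=camera_model("wrist"); f=lambda p,z:atz("wrist",(p[0]/3+178,p[1]/3+26),z,M)
c=[f(p,29) for p in[(355,280),(405,263),(425,320),(375,335)]]
for i in range(4):
    e=c[(i+1)%4]-c[i]; print(np.linalg.norm(e),np.arctan2(e[1],e[0])%(np.pi/2))
print("nut centre",sum(c)/4)
m=f((391,292),104); t=f((261,128),96); print(m,t,t-m,np.hypot(*(t-m)[:2]),np.arctan2(*(t-m)[1::-1])-np.pi/2)
s=f((600,125),52);print((s-m),np.arctan2(*(s-m)[1::-1]))
plan([369,278,260])
```

```text
15.424826576580749 0.7470304180542537
17.047486401492755 0.794715672830764
15.486002968739108 0.7168198900013953
16.57770009275203 0.7928003679663096
nut centre [504.15   89.587  29.   ]
[505.64   89.526 104.   ] [525.218 131.061  96.   ] [19.579 41.535 -8.   ] 45.91801439081568 -0.44048800217844764
[ 61.505 -31.74  -52.   ] -0.476404804837566
shift units [ 1.387 -7.743 -1.834]
tool z [ 0.001 -0.    -1.   ] yaw 0.4369
```

```bash
python3 -m pendant '[0.1,-0.4,-1,0,0,0,-1,0.1,-0.9,-0.83,0,0,0,-1,0.17,-0.92,0,0,0,0,-1,0.17,-0.92,0,0,0,0,-1,0.17,-0.92,0,0,0,0,-1,0.17,-0.92,0,0,0,0,-1,0.17,-0.92,0,0,0,0,-1,0.17,-0.92,0,0,0,0,-1,0.17,-0.92,0,0,0,0,-1,0,0,0,0,0,0,-1,0,0,0,0,0,0,-1]' | tail -5
python3 - <<'E'
from h import *
np.set_printoptions(precision=1,suppress=True)
M=camera_model("wrist"); im=snap("wrist"); print(np.array(M["pose"])[:3,3])
H=dict(long_key_grip=151,cup_near=11,cup_far=11,short_key_grip=101,long_key_foot=11,stand=0)
for t,z in H.items():
    for q in pinpoint("wrist",t)[:2]: print(t,np.array(q["location"]),round(q["score"],2),atz("wrist",q["location"],z,M))
x0,y0=190,20
c=im[y0:y0+200,x0:x0+260]; c=cv2.convertScaleAbs(c,alpha=1.5,beta=10)
cv2.imwrite("pics/w3.png",cv2.resize(c,None,fx=3,fy=3,interpolation=cv2.INTER_CUBIC)[:,:,::-1])
E
```

```text
tool_pos: [368.9, 277.8, 259.4]
tcp_rot: [3.141, 0.0, 0.438]
contact_force: [0.2, 0.1, -0.1]
grip_width: 92.2
finger_force: 0.0
[442.9 315.1 418.1]
long_key_grip [307.4 125.1] 0.89 [443.4 317.7 151. ]
cup_far [354.1  58. ] 0.6 [523.1 303.3  11. ]
short_key_grip [362.8  41.7] 0.63 [518.6 305.  101. ]
short_key_grip [576.5 177.6] 0.3 [503.7  86.2 101. ]
stand [578.1 177.3] 0.73 [524.2  11.8   0. ]
stand [328.6  96.6] 0.61 [480.  310.7   0. ]
```

View pics/w3.png

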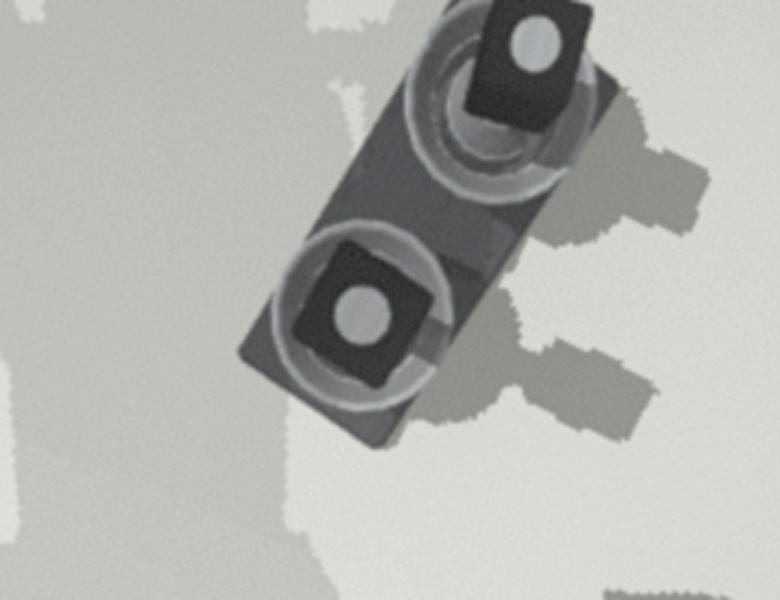

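This view shows the long key's grip top with corners at crop px (347,240), (433,297), (380,388) and (293,330). Its cup mouth is centred at (363,315).

Run:
```python
from h import *
np.set_printoptions(precision=3,suppress=True)
M=camera_model("wrist"); f=lambda p,z:atz("wrist",(p[0]/3+190,p[1]/3+20),z,M)
c=[f(p,171) for p in[(347,240),(433,297),(380,388),(293,330)]]
a=[]
for i in range(4):
    e=c[(i+1)%4]-c[i]; a.append((np.arctan2(e[1],e[0])+.5)%(np.pi/2)-.5);print(np.linalg.norm(e),a[-1])
g=sum(c)/4; print("grip",g,"cup",f((363,315),52))
k=np.mean(a); print(k, get_obs()["joint_positions"])
for y in (k,k+np.pi/2): plan([g[0],g[1],200],y)
```

```text
21.891164771707576 -0.12034142037167816
22.2865323489392 -0.10239115816092914
22.72715102151664 -0.138160124042928
21.882266631147882 -0.1401007472121667
grip [445.247 314.239 171.   ] cup [445.86 314.41  52.  ]
-0.1252483624469255 [ 0.477  0.199  1.629 -0.     1.313  1.613]
shift units [ 2.814 -0.065  1.983]
wz units 8.02
tool z [ 0. -0. -1.] yaw 0.4347
shift units [ 2.814 -0.065  1.983]
wz units -14.48
tool z [ 0. -0. -1.] yaw 0.4347
```

```bash
python3 -m pendant '[0,0,0.1,0,0,1,-1,0,0,0.1,0,0,1,-1,0,0,0.1,0,0,1,-1,0,0,0.1,0,0,1,-1,0,0,0.1,0,0,1,-1,0,0,0.1,0,0,1,-1,0,0,0.1,0,0,1,-1,0,0,0.1,0,0,1,-1,0,0,0,0,0,0,-1]' | tail -5
python3 - <<'E'
from h import *
plan([445.4,314.2,132],-.125)
E
```

```text
tool_pos: [369.2, 277.0, 235.1]
tcp_rot: [3.141, 0.001, -0.124]
contact_force: [0.1, -0.6, 1.2]
grip_width: 91.6
finger_force: 0.0
shift units [ 2.37  -1.545  3.434]
wz units 0.01
tool z [-6.e-04 -4.e-04 -1.e+00] yaw -0.124
```

```bash
python3 -m pendant '[0.79,-0.51,0,0,0,0,-1,0.79,-0.51,0,0,0,0,-1,0.79,-0.52,0,0,0,0,-1,0,0,0.7,0,0,0,-1,0,0,0.7,0,0,0,-1,0,0,0.7,0,0,0,-1,0,0,0.7,0,0,0,-1,0,0,0.63,0,0,0,-1,0,0,0,0,0,0,-1]' | tail -5
python3 -m pendant '[0,0,0,0,0,0,0.2,0,0,0,0,0,0,0.2,0,0,0,0,0,0,0.35,0,0,0,0,0,0,0.4,0,0,0,0,0,0,0.4,0,0,0,0,0,0,0.4]' | tail -5
python3 - <<'E'
from h import *
plan([445.4,314.2,132],-.125)
E
```

```text
tool_pos: [444.2, 313.7, 130.2]
tcp_rot: [3.139, 0.004, -0.121]
contact_force: [0.3, 0.7, 0.0]
grip_width: 92.1
finger_force: 0.0
tool_pos: [445.5, 314.6, 132.7]
tcp_rot: [-3.141, -0.0, -0.123]
contact_force: [-0.0, 0.4, 0.3]
grip_width: 48.7
finger_force: 0.0
shift units [-0.     0.015  0.024]
wz units 0.03
tool z [ 3.e-04  1.e-04 -1.e+00] yaw -0.1226
```

```bash
python3 -m pendant '[0,0,0,0,0,0,1,0,0,0,0,0,0,1,0,0,0,0,0,0,1,0,0,0,0,0,0,1,0,0,0,0,0,0,1,0,0,0,0,0,0,1]' | tail -5
python3 -m pendant '[0,0,-0.5,0,0,0,1,0,0,-0.8,0,0,0,1,0,0,-1,0,0,0,1,0,0,-1,0,0,0,1,0,0,-1,0,0,0,1,0,0,-1,0,0,0,1,0,0,0,0,0,0,1]' | tail -5
python3 - <<'E'
from h import *
s=get_obs();print(s["time"],s["contact_force"],s["moment"],s["joint_positions"])
E
```

```text
tool_pos: [445.4, 314.6, 132.4]
tcp_rot: [3.141, 0.0, -0.123]
contact_force: [-0.2, 0.0, -0.1]
grip_width: 23.8
finger_force: 30.0
tool_pos: [446.9, 315.4, 295.5]
tcp_rot: [-3.137, -0.007, -0.123]
contact_force: [0.5, 0.6, -1.7]
grip_width: 24.3
finger_force: 30.0
10.7 [ 0.47871972  0.57113053 -1.65478674] [0.0581229  0.05842381 0.03252115] [ 4.74579490e-01  3.35636248e-01  1.34347910e+00 -8.30126564e-05
  1.45451743e+00  2.16796672e+00]
```

```bash
python3 -m pendant '[0,0,0,0,0,-1,1,0,0,0,0,0,-1,1,0,0,0,0,0,-1,1,0,0,0,0,0,-1,1,0,0,0,0,0,-1,1,0,0,0,0,0,-1,1,0,0,0,0,0,-1,1,0,0,0,0,0,-1,1,0,0,0,0,0,-1,1,0,0,0,0,0,-1,1,0,0,0,0,0,-1,1,0,0,0,0,0,-1,1]' | tail -5
python3 -m pendant '[0,0,0,0,0,-0.7,1,0,0,0,0,0,0,1]' >/dev/null
python3 - <<'E'
from h import *
plan([504.5,88.5,270],.763); print(get_obs()["tool_pos"])
E
```

```text
tool_pos: [444.9, 314.3, 289.6]
tcp_rot: [-3.141, 0.003, 0.718]
contact_force: [-0.6, -0.1, -1.4]
grip_width: 23.9
finger_force: 30.0
shift units [-3.775  6.809  0.666]
wz units 0.02
tool z [-0.0023 -0.0013 -1.    ] yaw 0.7643
[444.93345411 314.36975178 289.8327583 ]
```

```bash
python3 -m pendant '[-0.42,0.757,0,0,0,0,1,-0.42,0.757,0,0,0,0,1,-0.42,0.757,0,0,0,0,1,-0.42,0.757,0,0,0,0,1,-0.42,0.757,0,0,0,0,1,-0.42,0.757,0,0,0,0,1,-0.42,0.757,0,0,0,0,1,-0.42,0.757,0,0,0,0,1,-0.42,0.757,0.3,0,0,0,1,0,0,0.35,0,0,0,1,0,0,0,0,0,0,1]' | tail -5
python3 - <<'E'
from h import *
np.set_printoptions(precision=1,suppress=True)
plan([504.5,88.5,264],.763); print(get_obs()["tool_pos"])
im=snap("scene"); capture("top"); M=camera_model("wrist"); capture("wrist")
for t in ["long_key_foot","pump_mouth","long_key_grip"]:
    rs=[]
    for c in("scene","top","wrist"):
        for q in pinpoint(c,t)[:1]: print(t,c,np.array(q["location"]),round(q["score"],2)); rs.append(ray(c,q["location"],M if c=="wrist" else None))
    if len(rs)>1: print("   ",*tri(rs))
c=im[150:350,250:510]; c=cv2.convertScaleAbs(c,alpha=1.6,beta=10)
cv2.imwrite("pics/s4.png",cv2.resize(c,None,fx=3,fy=3,interpolation=cv2.INTER_CUBIC)[:,:,::-1])
E
```

```text
tool_pos: [503.8, 88.3, 269.7]
tcp_rot: [-3.138, 0.003, 0.762]
contact_force: [-1.1, 0.8, -1.8]
grip_width: 23.6
finger_force: 30.0
shift units [0.  0.  0.2]
wz units -0.02
tool z [-0.  0. -1.] yaw 0.7616
[503.8  88.3 269.7]
long_key_foot scene [368. 238.] 0.96
long_key_foot wrist [310.5 237.4] 0.81
    [501.2  88.4 154.4] [np.float64(2.3100699412992327), np.float64(2.3100699412991403)]
pump_mouth scene [365.  257.1] 0.71
pump_mouth wrist [312.  223.1] 0.57
    [502.1  88.  102.3] [np.float64(0.11683126687883698), np.float64(0.11683126687898074)]
long_key_grip wrist [311.2 325.2] 0.97
```

View pics/s4.png

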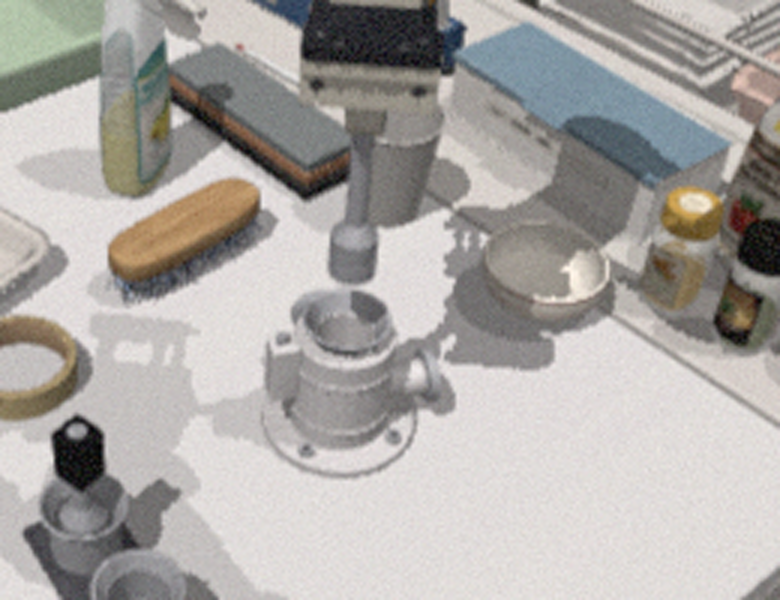

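The key hangs upright over the mouth. The foot is at crop (353,270), the mouth at (345,320), and the tri-view offset is under 1.5 mm. Lowering in stages.

```bash
python3 -m pendant '[0,0,0.5,0,0,0,1,0,0,0.5,0,0,0,1,0,0,0.5,0,0,0,1,0,0,0.3,0,0,0,1,0,0,0.15,0,0,0,1,0,0,0.15,0,0,0,1,0,0,0.15,0,0,0,1,0,0,0,0,0,0,1]' | tail -5
python3 -m pendant '[0,0,0.15,0,0,0,1,0,0,0.15,0,0,0,1,0,0,0.15,0,0,0,1,0,0,0,0,0,0,1]' | tail -5
python3 - <<'E'
from h import *
s=get_obs();print(s["time"],s["contact_force"],s["moment"])
E
```

```text
tool_pos: [504.8, 88.6, 204.2]
tcp_rot: [-3.141, 0.0, 0.764]
contact_force: [0.4, -0.4, -1.3]
grip_width: 24.1
finger_force: 30.0
tool_pos: [504.5, 88.5, 190.2]
tcp_rot: [-3.141, 0.001, 0.764]
contact_force: [0.1, -0.5, -1.6]
grip_width: 24.1
finger_force: 30.0
15.0 [ 0.10670187 -0.47995356 -1.61716357] [-0.00834808  0.01878493  0.01457244]
```

```bash
python3 -m pendant '[0,0,0.2,0,0,0,1,0,0,0.2,0,0,0,1,0,0,0.2,0,0,0,1,0,0,0.2,0,0,0,1,0,0,0.2,0,0,0,1,0,0,0,0,0,0,1]' | tail -5
python3 -m pendant '[0,0,0.1,0,0,0,1,0,0,0.1,0,0,0,1,0,0,0,0,0,0,1]' | tail -5
python3 -m pendant '[0,0,0.1,0,0,0,1,0,0,0.1,0,0,0,1,0,0,0,0,0,0,1]' | tail -5
```

```text
tool_pos: [504.4, 88.5, 160.0]
tcp_rot: [-3.14, 0.001, 0.764]
contact_force: [0.4, 1.1, -1.0]
grip_width: 24.1
finger_force: 30.0
tool_pos: [504.8, 88.6, 154.7]
tcp_rot: [-3.141, 0.0, 0.764]
contact_force: [-0.6, -0.0, -1.6]
grip_width: 23.8
finger_force: 30.0
tool_pos: [504.6, 88.5, 148.5]
tcp_rot: [-3.141, 0.001, 0.764]
contact_force: [-0.0, -0.3, -1.5]
grip_width: 23.6
finger_force: 30.0
```

```bash
python3 -m pendant '[0,0,0.1,0,0,0,1,0,0,0,0,0,0,1]' | tail -5
python3 -m pendant '[0,0,0.1,0,0,0,1,0,0,0,0,0,0,1]' | tail -5
python3 -m pendant '[0,0,0.07,0,0,0,1,0,0,0,0,0,0,1]' | tail -5
```

```text
tool_pos: [504.7, 88.5, 145.6]
tcp_rot: [-3.141, 0.001, 0.764]
contact_force: [-0.5, -0.2, -2.9]
grip_width: 23.9
finger_force: 30.0
tool_pos: [504.7, 88.6, 142.6]
tcp_rot: [-3.141, 0.0, 0.764]
contact_force: [-0.5, -0.8, -2.4]
grip_width: 23.7
finger_force: 30.0
tool_pos: [504.8, 88.6, 140.7]
tcp_rot: [-3.141, 0.0, 0.764]
contact_force: [0.0, 0.3, -1.9]
grip_width: 24.0
finger_force: 30.0
```

```bash
for i in 1; do python3 -m pendant '[0,0,0.07,0,0,0,1,0,0,0,0,0,0,1,0,0,0,0,0,0,1]' | tail -5; done
python3 -m pendant '[0,0,0.04,0,0,0,1,0,0,0,0,0,0,1,0,0,0,0,0,0,1]' | tail -5
python3 - <<'E'
from h import *
s=get_obs();print(s["time"],s["contact_force"],s["moment"])
E
```

```text
tool_pos: [504.9, 88.6, 138.7]
tcp_rot: [-3.142, 0.0, 0.764]
contact_force: [-0.0, 0.5, -2.5]
grip_width: 24.1
finger_force: 30.0
tool_pos: [505.1, 88.6, 137.8]
tcp_rot: [3.141, -0.0, 0.764]
contact_force: [0.5, 1.1, 0.7]
grip_width: 23.9
finger_force: 30.0
17.4 [0.54298782 1.07279724 0.66941962] [-0.01583845  0.09631828 -0.03236055]
```

The socket dropped over the nut: it made light contact at TCP z 137.8, which puts the foot at about 17 mm. Turning clockwise.

```bash
for i in 1; do python3 -m pendant '[0,0,0,0,0,0.5,1,0,0,0,0,0,0.5,1,0,0,0,0,0,0.5,1,0,0,0,0,0,0.5,1,0,0,0,0,0,0.5,1,0,0,0,0,0,0.5,1,0,0,0,0,0,0.5,1,0,0,0,0,0,0.5,1]' | tail -5; done
python3 -c "
from h import *
s=get_obs();print(s['time'],s['contact_force'],s['moment'])"
python3 -m pendant '[0,0,0,0,0,0.5,1,0,0,0,0,0,0.5,1,0,0,0,0,0,0.5,1,0,0,0,0,0,0.5,1,0,0,0,0,0,0.5,1,0,0,0,0,0,0.5,1,0,0,0,0,0,0.5,1,0,0,0,0,0,0.5,1]' | tail -5
python3 -c "
from h import *
s=get_obs();print(s['time'],s['contact_force'],s['moment'])"
```

```text
tool_pos: [504.7, 87.9, 137.7]
tcp_rot: [3.141, 0.001, 0.484]
contact_force: [-1.3, -2.3, 1.7]
grip_width: 23.5
finger_force: 30.0
18.2 [-1.29222836 -2.3187485   1.67270285] [-0.65076425  0.28250025  0.09969909]
tool_pos: [504.8, 87.9, 137.7]
tcp_rot: [3.14, 0.001, 0.205]
contact_force: [-0.4, -2.4, 1.3]
grip_width: 23.8
finger_force: 30.0
19.0 [-0.38168077 -2.35091412  1.30438762] [-0.77036433  0.24875505  0.07597824]
```

```bash
python3 -m pendant '[0,0,0,0,0,0.6,1,0,0,0,0,0,0.6,1,0,0,0,0,0,0.6,1,0,0,0,0,0,0.6,1,0,0,0,0,0,0.6,1,0,0,0,0,0,0.6,1,0,0,0,0,0,0.6,1,0,0,0,0,0,0.6,1,0,0,0,0,0,0.6,1,0,0,0,0,0,0.6,1]' | tail -5
python3 -c "
from h import *
s=get_obs();print(s['time'],s['contact_force'],s['moment'])"
python3 -m pendant '[0,0,0,0,0,0.4,1,0,0,0,0,0,0.4,1,0,0,0,0,0,0.4,1,0,0,0,0,0,0,1]' | tail -5
python3 -c "
from h import *
s=get_obs();print(s['time'],s['contact_force'],s['moment'],s['tcp_rot'])"
```

```text
tool_pos: [504.8, 87.8, 137.7]
tcp_rot: [3.14, -0.0, -0.215]
contact_force: [-0.8, -3.6, 0.1]
grip_width: 23.8
finger_force: 30.0
20.0 [-0.84511424 -3.60912205  0.05549789] [-0.8957496   0.25506907  0.14439629]
tool_pos: [504.7, 88.0, 137.6]
tcp_rot: [3.14, 0.0, -0.298]
contact_force: [-1.0, -5.6, 1.2]
grip_width: 23.8
finger_force: 30.0
20.4 [-1.01147515 -5.61145767  1.20180057] [-1.46384892  0.46185333  0.10979303] [ 3.14025054e+00  9.73567106e-05 -2.98441119e-01]
```

```bash
python3 -m pendant '[0,0.02,0,0,0,0.2,1,0,0.02,0,0,0,0.2,1,0,0,0,0,0,0.4,1,0,0,0,0,0,0.4,1,0,0,0,0,0,0,1]' | tail -5
python3 -c "
from h import *
s=get_obs();print(s['time'],s['contact_force'],s['moment'],s['tcp_rot'])"
python3 -m pendant '[0,0,0,0,0,0.4,1,0,0,0,0,0,0.4,1,0,0,0,0,0,0.4,1,0,0,0,0,0,0,1]' | tail -5
python3 -c "
from h import *
s=get_obs();print(s['time'],s['contact_force'],s['moment'],s['tcp_rot'])"
```

```text
tool_pos: [504.6, 87.5, 137.6]
tcp_rot: [-3.142, -0.0, -0.382]
contact_force: [-0.8, -2.6, 0.4]
grip_width: 24.0
finger_force: 30.0
20.9 [-0.80096005 -2.61592912  0.41127874] [-0.79158148  0.27140389  0.09070611] [-3.14155106e+00 -1.74588496e-04 -3.82305132e-01]
tool_pos: [504.6, 87.4, 137.6]
tcp_rot: [-3.142, -0.0, -0.466]
contact_force: [-0.5, -2.7, 1.0]
grip_width: 23.8
finger_force: 30.0
21.3 [-0.50538601 -2.7159664   1.00736944] [-0.74428175  0.18652     0.09100754] [-3.14154295e+00 -1.34434645e-04 -4.66105136e-01]
```

```bash
for i in 1; do python3 -m pendant '[0,0,0,0,0,0.4,1,0,0,0,0,0,0.4,1,0,0,0,0,0,0.4,1,0,0,0,0,0,0,1]' >/dev/null
python3 -c "
from h import *
s=get_obs();print(s['time'],s['contact_force'],s['moment'],s['tcp_rot'])"; done
python3 -m pendant '[0,0,0,0,0,0.3,1,0,0,0,0,0,0.3,1,0,0,0,0,0,0,1]' >/dev/null
python3 -c "
from h import *
s=get_obs();print(s['time'],s['contact_force'],s['moment'],s['tcp_rot'])"
python3 -m pendant '[0,0,0,0,0,0.3,1,0,0,0,0,0,0.3,1,0,0,0,0,0,0,1]' >/dev/null
python3 -c "
from h import *
s=get_obs();print(s['time'],s['contact_force'],s['moment'],s['tcp_rot'])
M=camera_model('scene');capture('scene');q=pinpoint('scene','telltale_tip');print(q[:1])"
```

```text
21.7 [-0.23477666 -2.32479347  1.14544637] [-0.72136676  0.13474979  0.12760395] [-3.14158765e+00 -1.27527981e-04 -5.49873193e-01]
22.0 [-0.04136378 -2.45393591  1.15475063] [-0.68744021  0.21457225  0.06175783] [-3.14157094e+00 -1.70034866e-04 -5.91362924e-01]
22.3 [-0.41740429 -2.05101353  2.0793388 ] [-0.63963274  0.1533741   0.09222126] [ 3.14152859e+00 -1.03162525e-04 -6.33284358e-01]
[{'location': [366.0, 253.8], 'score': 0.67}]
```

```bash
python3 -m pendant '[0,0,0,0,0,0.3,1,0,0,0,0,0,0.3,1,0,0,0,0,0,0,1]' >/dev/null
python3 -c "
from h import *
s=get_obs();print(s['time'],s['contact_force'],s['moment'],s['tcp_rot'])"
python3 -m pendant '[0,0,0,0,0,0.3,1,0,0,0,0,0,0,1]' >/dev/null
python3 -c "
from h import *
s=get_obs();print(s['time'],s['contact_force'],s['moment'],s['tcp_rot'])"
python3 -m pendant '[0,0,0,0,0,0.3,1,0,0,0,0,0,0,1]' >/dev/null
python3 -c "
from h import *
s=get_obs();print(s['time'],s['contact_force'],s['moment'],s['tcp_rot'])"
```

```text
22.7 [-0.86835648 -2.08935807  0.12353689] [-0.67731912  0.13218539  0.09888491] [ 3.14154689e+00 -1.47288849e-04 -6.75238024e-01]
22.9 [-0.93090067 -3.39275466  0.40214176] [-0.71406832  0.14376224  0.10398204] [ 3.14150405e+00 -6.52959522e-05 -6.96035611e-01]
23.1 [-1.03384962 -2.81626839  0.74364701] [-0.75818863  0.06956918  0.08291057] [ 3.14153968e+00 -6.66273629e-05 -7.17024483e-01]
```

```bash
cat > st.py <<'E'
from h import *
s=get_obs();print(s['time'].round(1),s['contact_force'].round(1),s['moment'].round(3),s['tcp_rot'][2].round(4))
E
python3 -m pendant '[0,0,0,0,0,0.3,1,0,0,0,0,0,0,1]' >/dev/null; python3 st.py
python3 -m pendant '[0,0,0,0,0,0.3,1,0,0,0,0,0,0,1]' >/dev/null; python3 st.py
python3 -m pendant '[0,0,0,0,0,0.3,1,0,0,0,0,0,0,1]' >/dev/null; python3 st.py
python3 - <<'E'
from h import *
im=snap("scene"); 
c=im[205:330,300:450]; c=cv2.convertScaleAbs(c,alpha=1.6,beta=10)
cv2.imwrite("pics/s5.png",cv2.resize(c,None,fx=4.8,fy=4.8,interpolation=cv2.INTER_CUBIC)[:,:,::-1])
E
```

```text
Traceback (most recent call last):
  File "st.py", line 2, in <module>
    s=get_obs();print(s['time'].round(1),s['contact_force'].round(1),s['moment'].round(3),s['tcp_rot'][2].round(4))
                      ^^^^^^^^^^^^^^^
AttributeError: 'float' object has no attribute 'round'
Traceback (most recent call last):
  File "st.py", line 2, in <module>
    s=get_obs();print(s['time'].round(1),s['contact_force'].round(1),s['moment'].round(3),s['tcp_rot'][2].round(4))
                      ^^^^^^^^^^^^^^^
AttributeError: 'float' object has no attribute 'round'
Traceback (most recent call last):
  File "st.py", line 2, in <module>
    s=get_obs();print(s['time'].round(1),s['contact_force'].round(1),s['moment'].round(3),s['tcp_rot'][2].round(4))
                      ^^^^^^^^^^^^^^^
AttributeError: 'float' object has no attribute 'round'
```

View pics/s5.png

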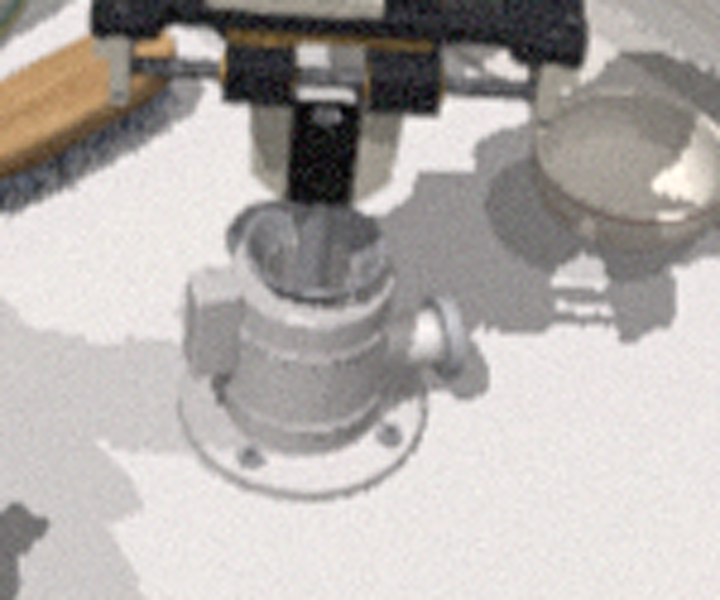

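The pin no longer shows above the lug at about (210,275), so it is near flush. Next, the torque.

```bash
sed -i "s/s\['time'\].round(1)/s['time']/" st.py; sed -i "s/s\['tcp_rot'\]\[2\].round(4)/s['tcp_rot'][2]/" st.py; python3 st.py
python3 -m pendant '[0,0,0,0,0,0.2,1,0,0,0,0,0,0,1]' >/dev/null; python3 st.py
```

```text
23.75 [-0.3 -3.1  0.4] [-0.748  0.192  0.144] -0.7790167545530833
23.95 [ 0.  -2.7  1.4] [-0.722  0.144  0.259] -0.7934133969418988
```

```bash
python3 -m pendant '[0,0,0,0,0,0,1,0,0,0,0,0,0,1]' >/dev/null; python3 st.py; python3 -m pendant '[0,0,0,0,0,0.07,1,0,0,0,0,0,0,1]' >/dev/null; python3 st.py;  python3 -m pendant '[0,0,0,0,0,0,1]' >/dev/null; python3 st.py
```

```text
24.15 [-0.4 -3.3 -0.2] [-0.761  0.211  0.191] -0.7928236355798646
24.35 [-0.6 -2.6  1.1] [-0.73   0.114  0.3  ] -0.798032564006228
24.45 [-0.4 -3.2  1.1] [-0.717  0.185  0.233] -0.797747849548823
```

Torque is clearly at the stop: it rose from 0.09 to about 0.25 N·m. I'll ease back to mid-play and then lift.

```bash
python3 -m pendant '[0,0,0,0,0,-0.5,1,0,0,0,0,0,-0.6,1,0,0,0,0,0,-0.6,1,0,0,0,0,0,-0.6,1,0,0,0,0,0,-0.6,1,0,0,0,0,0,0,1]' >/dev/null; python3 st.py
python3 -m pendant '[0,0,-0.1,0,0,0,1,0,0,-0.2,0,0,0,1,0,0,-0.2,0,0,0,1,0,0,-0.3,0,0,0,1,0,0,-0.3,0,0,0,1,0,0,-0.3,0,0,0,1,0,0,0,0,0,0,1]' |tail -5; python3 st.py
```

```text
25.05 [-0.2 -1.3  1.4] [-0.056  0.098  0.024] -0.5956048731467363
tool_pos: [505.4, 87.5, 181.3]
tcp_rot: [-3.14, -0.003, -0.595]
contact_force: [0.4, 0.3, -1.9]
grip_width: 23.6
finger_force: 30.0
25.75 [ 0.4  0.3 -1.9] [ 0.077  0.052 -0.015] -0.5953876987702156
```

```bash
python3 -m pendant '[0,0,-0.4,0,0,0,1,0,0,-0.6,0,0,0,1,0,0,-0.8,0,0,0,1,0,0,-0.8,0,0,0,1,0,0,-0.8,0,0,0,1,0,0,-0.5,0,0,0,1,0,0,0,0,0,0,1]' |tail -5
python3 - <<'E'
from h import *
im=snap("scene"); plan([445.4,314.4,290],-.125)
c=im[230:290,310:400]; c=cv2.convertScaleAbs(c,alpha=1.4,beta=10)
cv2.imwrite("pics/s6.png",cv2.resize(c,None,fx=8,fy=8,interpolation=cv2.INTER_CUBIC)[:,:,::-1])
E
```

```text
tool_pos: [505.4, 87.5, 299.1]
tcp_rot: [-3.139, -0.004, -0.595]
contact_force: [0.1, 1.3, -2.5]
grip_width: 23.7
finger_force: 30.0
shift units [-5.881 -5.153  0.243]
wz units -6.74
tool z [ 0.0018 -0.     -1.    ] yaw -0.5953
```

View pics/s6.png

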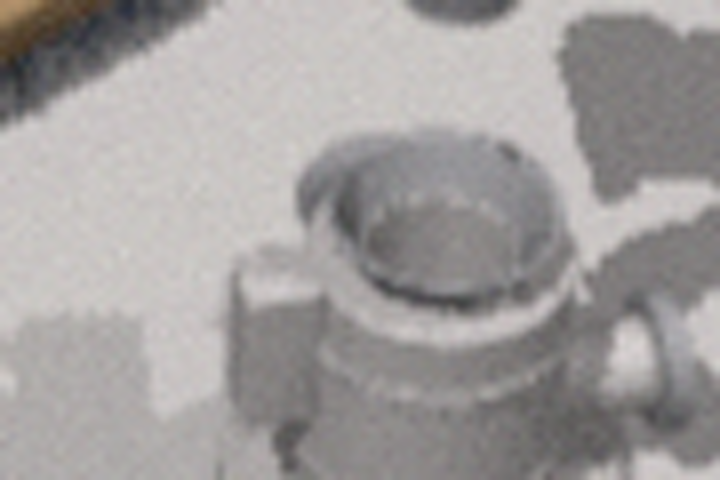

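The lug top at (280,275) is flat and the pin is flush. Returning the key.

```bash
python3 -m pendant '[0,0,0,0,0,-0.96,1,0,0,0,0,0,-0.96,1,0,0,0,0,0,-0.96,1,0,0,0,0,0,-0.96,1,0,0,0,0,0,-0.96,1,0,0,0,0,0,-0.96,1,0,0,0,0,0,-0.96,1,0,0,0,0,0,0,1]' >/dev/null
python3 - <<'E'
from h import *
plan([445.4,314.6,290],-.125)
E
```

```text
shift units [-2.884 -7.269  0.18 ]
wz units -0.01
tool z [-2.7e-03 -1.0e-04 -1.0e+00] yaw -0.1256
```

```bash
python3 -m pendant '[-0.29,-0.727,0,0,0,0,1,-0.29,-0.727,0,0,0,0,1,-0.29,-0.727,0,0,0,0,1,-0.29,-0.727,0,0,0,0,1,-0.29,-0.727,0,0,0,0,1,-0.29,-0.727,0,0,0,0,1,-0.29,-0.727,0,0,0,0,1,-0.29,-0.727,0,0,0,0,1,-0.29,-0.727,0.1,0,0,0,1,-0.274,-0.726,0.1,0,0,0,1,0,0,0,0,0,0,1,0,0,0,0,0,0,1]' | tail -5
python3 - <<'E'
from h import *
np.set_printoptions(precision=1,suppress=True)
plan([445.4,314.6,190],-.125); print(get_obs()["time"])
capture("scene"); capture("top"); M=camera_model("wrist"); capture("wrist")
for t in ["long_key_foot","cup_near"]:
    rs=[]
    for c in("scene","top","wrist"):
        for q in pinpoint(c,t)[:1]: print(t,c,np.array(q["location"]),round(q["score"],2)); rs.append(ray(c,q["location"],M if c=="wrist" else None))
    if len(rs)>1: print("   ",*tri(rs))
E
```

```text
tool_pos: [445.8, 314.5, 289.7]
tcp_rot: [3.14, 0.001, -0.126]
contact_force: [0.4, -0.3, -2.0]
grip_width: 23.7
finger_force: 30.0
shift units [-0.  -0.   3.3]
wz units -0.02
tool z [-0. -0. -1.] yaw -0.1263
28.5
long_key_foot scene [292.6 298.5] 0.67
long_key_foot top [221.3 304.6] 0.35
long_key_foot wrist [308.1 237.1] 0.91
    [446.5 315.6 180.4] [np.float64(2.100428327315325), np.float64(1.1063841191617518), np.float64(2.395198250095129)]
cup_near scene [299.1 358.4] 0.61
cup_near top [236.  311.5] 0.68
cup_near wrist [312.8 200.7] 0.93
    [438.6 311.6  15.1] [np.float64(1.684463953258611), np.float64(3.8820234540815464), np.float64(4.167062542828352)]
```

```bash
python3 -m pendant '[0,0,0.6,0,0,0,1,0,0,0.7,0,0,0,1,0,0,0.7,0,0,0,1,0,0,0.6,0,0,0,1,0,0,0.5,0,0,0,1,0,0,0.4,0,0,0,1,0,0,0.2,0,0,0,1,0,0,0.1,0,0,0,1,0,0,0,0,0,0,1]' | tail -5
python3 -m pendant '[0,0,0.2,0,0,0,1,0,0,0.2,0,0,0,1,0,0,0.2,0,0,0,1,0,0,0.2,0,0,0,1,0,0,0.2,0,0,0,1,0,0,0,0,0,0,1]' | tail -5;python3 st.py
```

```text
tool_pos: [446.3, 314.7, 176.7]
tcp_rot: [-3.142, -0.0, -0.126]
contact_force: [1.0, -0.0, -1.3]
grip_width: 24.0
finger_force: 30.0
tool_pos: [445.6, 314.4, 145.5]
tcp_rot: [3.14, 0.002, -0.126]
contact_force: [0.4, -0.6, -1.7]
grip_width: 23.9
finger_force: 30.0
30.45 [ 0.4 -0.6 -1.7] [ 0.098  0.087 -0.038] -0.12621323118675587
```

```bash
python3 -m pendant '[0,0,0.15,0,0,0,1,0,0,0.1,0,0,0,1,0,0,0.1,0,0,0,1,0,0,0.05,0,0,0,1,0,0,0,0,0,0,1]' | tail -5
python3 -m pendant '[0,0,0.03,0,0,0,1,0,0,0,0,0,0,1]' | tail -5
```

```text
tool_pos: [446.1, 314.6, 134.4]
tcp_rot: [3.141, 0.0, -0.126]
contact_force: [-0.6, -0.7, -2.4]
grip_width: 23.9
finger_force: 30.0
tool_pos: [446.2, 314.7, 133.7]
tcp_rot: [3.142, -0.0, -0.126]
contact_force: [-0.2, -0.5, -1.7]
grip_width: 24.0
finger_force: 30.0
```

```bash
python3 -m pendant '[0,0,0.03,0,0,0,1,0,0,0,0,0,0,1]' | tail -4
python3 -m pendant '[0,0,0.015,0,0,0,1,0,0,0,0,0,0,1]' | tail -4
python3 -m pendant '[0,0,0,0,0,0,0.4,0,0,0,0,0,0,0.2,0,0,0,0,0,0,0,0,0,0,0,0,0,-0.3,0,0,0,0,0,0,-0.6,0,0,0,0,0,0,-1,0,0,0,0,0,0,-1,0,0,0,0,0,0,-1,0,0,0,0,0,0,-1]' | tail -5
```

```text
tcp_rot: [3.142, -0.0, -0.126]
contact_force: [-0.8, -0.1, -1.9]
grip_width: 23.9
finger_force: 30.0
tcp_rot: [-3.142, -0.0, -0.126]
contact_force: [0.0, -0.2, -1.8]
grip_width: 23.9
finger_force: 30.0
tool_pos: [446.2, 314.6, 132.3]
tcp_rot: [3.141, 0.0, -0.126]
contact_force: [0.6, 0.3, 0.1]
grip_width: 86.9
finger_force: 0.0
```

Raising and backing off for a check.

```bash
python3 -m pendant '[0,0,-0.5,0,0,0,-1,0,0,-0.8,0,0,0,-1,0,0,-0.9,0,0,0,-1,0,0,-1,0,0,0,-1,0,0,-1,0,0,0,-1,-0.7,0,0,0,0,0,-1,-0.8,0,0,0,0,0,-1,-0.8,0,0,0,0,0,-1,0,0,0,0,0,0,-1,0,0,0,0,0,0,-1]' | tail -5
python3 - <<'E'
from h import *
M=camera_model("wrist"); im=snap("wrist"); s=snap("scene")
for q in pinpoint("wrist","long_key_grip")[:1]: print(q, atz("wrist",q["location"],151,M))
a=cv2.resize(im[0:240,180:480],(400,320)); b=cv2.resize(s[230:400,230:410],(400,378))
c=np.zeros((378,800,3),np.uint8); c[:320,:400]=a; c[:,400:]=b
cv2.imwrite("pics/f.png",cv2.convertScaleAbs(c,alpha=1.4)[:,:,::-1])
E
```

```text
tool_pos: [377.8, 323.5, 258.7]
tcp_rot: [-3.141, -0.001, -0.125]
contact_force: [-0.2, 0.0, 0.2]
grip_width: 91.8
finger_force: 0.0
{'location': [309.2, 145.7], 'score': 0.71} [446.83215995 318.08811159 151.        ]
```

View pics/f.png

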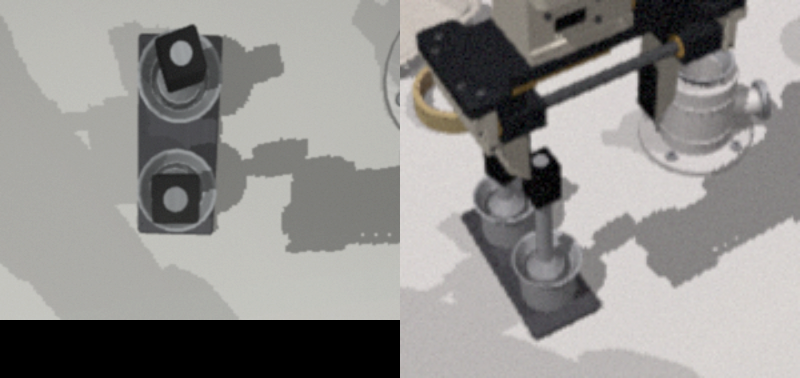

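The long key stands upright in its cup, with its grip at (175,198) in the left panel. The short key at (181,57) is undisturbed and the gripper is clear.

```bash
python3 -c "
from plant import *
print(close_job())"
```

```text
the job is handed in; nothing more can be done
None
```

The nut is turned to its stop with the tell-tale flush, the long key is back upright in its cup, the short key is undisturbed, and the job is handed in; no verdict was reported back.

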